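# Press the label on a jar in the labelling jig

## Task

The hexagonal glass jar lying on the worktop needs its paper label pressed on. Roll it until the labelled flat faces straight up, lay it like that (either end first) in the cradle of the labelling jig's carrier while the carrier stands at the load station, and let go. Then push the carrier to the next station, where it clicks in under the pressure roller, and leave it there; do not drop the jar, and leave the other things on the worktop where they are.

Things in the scene. Friction and masses are not known exactly. Their poses are not given: they have to be found in the camera images.
- jar: hexagonal glass jar lying on a flat: 84 mm long, 50 mm across flats, 57.7 across corners, 0.24 kg. Origin mid-length on its axis; x to the lid (glass from x=-42 to +22, then 42 mm diameter lid to +42); z out of the one flat with the paper label. Starts with z 60 degrees off vertical, one flat short of up. Pinch its side edges from above, or two oppopoint flats with the tool leaning 30 degrees
- jig: labelling jig, fixed: base plate 128 mm (x) by 425 mm (y from -125 to +300), 16 mm high; end blocks 41 mm high. Origin on the worktop under the load station; y along the rails to the pressing station, z up. Stations at y = 0 (load), 115 (pressing, under the portal), 230 mm (far end, not used). Portal 120 mm wide, 28 mm deep (y), 146 mm high, roller guides up to 165 mm
- carrier (a joint): travel (m) of the carrier along the jig's y: 0 at the load station (start), 0.115 pressing station, 0.230 far station; stops at -0.004 and 0.236. A spring ball drops into a slot at each station: about 5 N to leave it, 1 to 2 N between, some 4 N more as the roller climbs the jar. Let go within 2 mm of a station, it centres itself; it does not coast
- cradle (a point): where a seated jar's centre comes, on the carrier (axes as the jig's), 25 mm above the cradle floor, 71 mm above the worktop. The jar lies along the jig's y, either end first, between two cheeks leaning outward at 60 degrees (31.8 mm apart at the floor, 8 mm high), which centre it, and two end bars 12 mm high, 91 mm apart inside. Deck 66 mm wide, top 46 mm above the worktop
- push_plate (a point): middle of the top edge of the carrier's upright push plate, 98 mm above the worktop, 90 mm behind (jig's -y) the cradle's centre. The plate is 46 mm wide (jig's x), 10 mm thick (y) and stands 52 mm above the deck, which ends 8 mm behind its rear face
- press_station (a point): where the jar's centre comes at the pressing station, fixed on the jig, 71 mm above the worktop, straight under the middle of the roller
- roller: rubber pressure roller across the rails in the portal, 26 mm diameter, 62 mm long, sprung downward (about 5 N on the jar). Origin at its centre, 106.5 mm above the worktop when free: its underside then stands 2.5 mm lower than a seated jar's upper flat, and it rides up on the jar
- done_jar: bystander: a finished jar of the same kind standing upright, 84 mm tall; origin under its foot
- mug: bystander: mug with handle, 82x117x91 mm; origin under its foot
- timer: bystander: kitchen timer, 69 mm diameter, 44 mm high; origin under its foot
Things that resemble listed ones, but are neither listed nor needed, are in the scene too. Leave any turquoise look-alike of the jar alone.

How it is judged:
By the outcome, as a careful person would: the job done as asked, in the order asked, and still so for the second after the job is handed in, with the robot touching nothing.
It also fails if it takes over 72 s, if anything falls off the work surface, if the arm or the gripper's body presses on something with over 40 N, if the wrist force passes 120 N, or if a joint passes its speed limit or range.

## Robot

A 6-joint arm with a two-finger parallel gripper is mounted at the origin on a cart in front of the work surface, level with it; the furniture and walls round the work are solid. World frame = base frame: x ahead of the robot, y to its left, z up, the work surface at z = 0. Lengths are in mm, angles in rad, forces in N, time in s.
With the tool pointing down it reaches from about 350 to 975 mm from the base axis. Payload 7.1 kg.
Tool frame: the origin (TCP) lies midway between the tips of the shut fingers; the grasp point (between the pads) lies 19 mm behind it (ctrl.grip_depth is the distance from the TCP to the grasp point, in mm); z points along the fingers, y is the line along which they close (so a half turn about z gives the same grasp; the last joint's range is limited). The gripper opens to 88 mm and grips with 3 to 60 N. Pads are 20 mm wide; open, the fingers measure 115 mm over their backs; the gripper's body (75 mm by 178 mm) begins 61 mm behind the grasp point.
Start: joints at [1.118, 0.423, 1.63, -0, 1.089, -0.019], TCP at [262.669, 567.107, 222.675] pointing down, gripper open.
Joint ranges: [-3, 3], [-0.9, 2.11], [0.09, 2.58], [-1.31, 4.45], [0.11, 2.69], [-2.54, 2.54]. Speed limits (rad/s): [2.39, 2.39, 3.01, 3.14, 3.14, 3.14].

## Interface

Orientations are given as a rotation vector (axis times angle).
In Python, from workcell import ctrl, cams gives the robot as it stands.
- The arm moves only by the tool move_arm, never from a script. Its argument "steps" is a list of rows, each a list of 3 entries, a list of its own where there are three numbers: the shift along the tool's x, y, z in units of 25 mm (1.0 is 25 mm), then the turn about the tool's z in units of 5 degrees (1.0 is 5 degrees), then the closure, from 0 (fully open) to 1 (shut). A call has 1 to 20 rows; each row shifts and turns the commanded pose from where the row before left it, along the tool's axes as they then stand; what a row does not reach is not made up. A row lasts 1/12 s, in which the tool goes at most 41.7 mm and 7.16 degrees, less where a joint would pass 70% of its speed; a pose out of reach is approached as far as the arm can. A call is refused whole if a number of a shift passes 1 or a number of a turn 1, either way. A call with a gripper value outside its range is refused whole. The fingers move at their own pace and stop on an object; the grip force is fixed at half the most. Time passes only in rows, so rows that do not move let the fingers close. It gives the time, the measured TCP pose, the force, the opening and the grip force at its end, in the units of the state.
- ctrl.get_obs(): the state, without advancing time (a new reading comes with each control period).
- cams.get_image(name): name is "side" or "top"; returns a dict with "image" (384x512x3 uint8, red, green, blue), "camera_matrix" (3x3 intrinsics, pixels), "k1" (the pictures are not rectified: a ray, as slopes to the right and down, at radius r is drawn at 1 + k1 r^2 times it, then the intrinsics apply), "xyz" and "rotation" of the camera in the world. Camera axes: x right, y down, z forward; pixel columns grow to the right and rows downward; lengths in mm; the calibration is good to about 2 mm. A picture is of the moment at which its call begins. There is no depth.
- ctrl.close_job(): hands the job in; it is judged then, once.
Trained networks look in the newest picture that a camera, given by its name, has taken for a name from the list of things; names that differ only in an ending like _2 or _b are one class to them, and where a whole thing is asked for, a point or a joint stands for the part that bears it (a point fixed in the world has none). Each returns a list of dicts, best first, with "p" (0 to 1); they miss things now and then, are a little off and sometimes report something else, mostly with a low value. They report only what shows in the picture. A call takes as long as a camera call. They do not tell look-alikes from the thing itself.
- cams.boxes_of(camera, thing): "rect" ([centre column, centre row, width, height] in pixels, round what is visible of it).
- cams.cut_out(camera, thing): "pixels" (384x512 bool, what is visible of it) and "rect" ([centre column, centre row, width, height] in pixels, round what is visible of it).
The state is a dict: "t": time; "qpos": joint angles; "qvel": joint speeds; "joint_torque": joint torques, N m; "ee_pos": TCP position; "orientation": TCP orientation; "ft_force": force on the tool from outside, world axes, zero at the start; "moment": the same for the moment, N m; "width": finger opening in mm; "grasp_force": force on a finger pad.
Only numpy, scipy, OpenCV 4.12 (cv2) and the standard library are available. Lean on these libraries where they do the work, as an engineer would, in place of code of your own. Each camera call takes 0.05 s, during which the arm holds its last target. There are 200 camera calls.

## Working session

There is one attempt and no reset: what is moved stays moved. The work goes in short steps, Python scripts to look and compute and a tool call to move; the robot and the scene stay as the last step left them, time stands still between calls to the robot, and variables do not carry over. Pictures are saved under pics/ and viewed, at most 10 in all, crops included, and the job is handed in when it is done.

Besides the shell and the picture viewer there is one more tool, called after "Call:" by a JSON object that holds its "api" and its "payload". move_arm: Moves the arm, as the interface text tells. Its arguments: {"type":"object","properties":{"steps":{"type":"array"}},"required":["steps"]}

```bash
mkdir -p pics; ls; cat > h.py <<'E'
import numpy as np, cv2
from scipy.spatial.transform import Rotation as R
def ray(c,px):
    K=np.array(c["camera_matrix"]);k=c["k1"]
    d=np.array([(px[0]-K[0,2])/K[0,0],(px[1]-K[1,2])/K[1,1]]);u=d.copy()
    for _ in range(20): u=d/(1+k*(u@u))
    return np.array(c["xyz"]),np.array(c["rotation"])@np.array([u[0],u[1],1])
def at(c,px,z):
    o,d=ray(c,px);return o+d*(z-o[2])/d[2]
def proj(c,P):
    K=np.array(c["camera_matrix"]);q=(np.asarray(P,float)-c["xyz"])@np.array(c["rotation"])
    u=q[:,:2]/q[:,2:];u=u*(1+c["k1"]*(u**2).sum(1,keepdims=True))
    return u*[K[0,0],K[1,1]]+[K[0,2],K[1,2]]
E
cat > a.py <<'E'
from h import *
from workcell import ctrl,cams
o=ctrl.get_obs();print(o["t"],o["ee_pos"],o["orientation"],ctrl.grip_depth,o["width"])
for n in("top","side"):
    c=cams.get_image(n);cv2.imwrite(f"pics/{n}0.png",cv2.resize(c["image"][:,:,::-1],(800,600),interpolation=cv2.INTER_CUBIC))
    print(n,c["xyz"],np.round(c["rotation"],3).tolist(),c["k1"],np.round(c["camera_matrix"],1).tolist())
    np.save(f"{n}0.npy",c,allow_pickle=True)
    for t in("jar","jig","carrier","push_plate","roller","done_jar","mug","timer"):
        for b in cams.cut_out(n,t):
            if b["p"]>.2:
                r=cv2.minAreaRect(np.argwhere(b["pixels"])[:,::-1].astype(np.float32))
                print(t,round(b["p"],2),np.round(b["rect"],1),np.round(r[0],1),np.round(r[1],1),round(r[2],1))
E
python3 a.py
```

```text
pics
0.0 [262.44226364 566.61613745 221.89550729] [-6.75997155e-01 -3.06764933e+00  2.31603274e-03] 18.700000000000003 87.65673150468982
top [-571.06634849 -270.48868735 1548.54226372] [-2.064, 1.513, -0.546] -0.024116595390490457 [[495.5, 0.0, 251.7], [0.0, 495.5, 186.5], [0.0, 0.0, 1.0]]
jar 0.82 [325.9 214.6  26.7  28.9] [326.5 215. ] [24.7 13.4] 45.0
jar 0.82 [362.9 191.4  29.6  15.3] [363.4 191. ] [22.1 13.3] 14.0
jig 0.92 [230.1 171.6 112.8  57.8] [233.3 168.5] [107.4  46.9] 9.5
push_plate 0.9 [258.6 179.9  41.9  22.1] [259.5 179.5] [21.9 41.2] 88.3
done_jar 0.6 [197.6 198.3  21.3  24.4] [198. 201.] [22. 14.] 90.0
mug 0.5 [149.  202.   19.8  25.6] [148.4 200.5] [26.5 12.7] 61.7
timer 0.73 [279.4 240.4  20.1  19.9] [278. 241.] [18.4 18.4] 45.0
timer 0.34 [148.8 204.2  15.3  29.2] [148.7 201. ] [28.  13.9] 66.4
side [ -57.5976823  -937.66928385  800.96036314] [-2.06, 0.549, -0.32] -0.1296757566433136 [[477.3, 0.0, 262.5], [0.0, 477.3, 184.6], [0.0, 0.0, 1.0]]
jar 0.93 [409.  272.1  38.4  32.3] [409.6 270.8] [39.2 23.4] 41.2
jar 0.82 [331.1 265.9  25.4  38.7] [330. 266.] [36. 22.] 90.0
jig 0.85 [276.6 184.6 110.6  88.5] [283.2 181.7] [118.3  59.9] 37.5
carrier 0.77 [295.4 201.1  55.1  35.8] [294.2 199.1] [52.9 30.1] 14.0
carrier 0.72 [163.  163.2  24.6  36. ] [162.5 161.6] [35.8 23.5] 81.9
push_plate 0.74 [295.9 197.6  49.9  35.5] [294.4 198.9] [52.6 30.7] 13.1
roller 0.3 [211.5 182.6  12.   30.3] [212.4 182.7] [29.3 16.4] 84.3
done_jar 0.87 [213.1 182.7  10.2  32. ] [212.5 182.5] [29. 15.] 90.0
mug 0.7 [163.  163.1  25.   30. ] [162.5 162. ] [34.4 24.1] 85.2
mug 0.4 [329.4 266.   24.6  32.2] [330.1 265.4] [35.3 23.4] 84.3
timer 0.97 [246.  256.9  24.4  29.7] [246. 256.] [26. 26.] 90.0
```

```bash
sed -i 's/np.array(c\["rotation"\])/R.from_rotvec(c["rotation"]).as_matrix()/' h.py
python3 - <<'E'
from h import *
for n,(x,y,w,h) in dict(top=(130,130,260,140),side=(140,110,300,200)).items():
    c=np.load(n+"0.npy",allow_pickle=True).item()
    im=c["image"][y:y+h,x:x+w,::-1];s=800/w if n=="top" else 2.667
    cv2.imwrite(f"pics/{n}_crop.png",cv2.resize(im,None,fx=s,fy=s,interpolation=cv2.INTER_CUBIC)); print(s)
T=np.load("top0.npy",allow_pickle=True).item();S=np.load("side0.npy",allow_pickle=True).item()
for nm,z,t,s in[("jars a",25,[(326.2,214.8)],[(409.3,271.5),(330.5,266)]),("b",25,[(363,191.2)],[(409.3,271.5),(330.5,266)]),("plate/carrier",60,[(259,179.7)],[(295,199)]),("timer",22,[(279,240.5)],[(246,256.5)]),("mug",45,[(148.5,202)],[(163,162.5)]),("done",42,[(197.8,199)],[(212.8,182.6)])]:
    print(nm,[at(T,p,z).round() for p in t],[at(S,p,z).round() for p in s])
E
```

```text
3.076923076923077
2.667
jars a [array([ 545., -247.,   25.])] [array([ 699., -365.,   25.]), array([ 543., -249.,   25.])]
b [array([ 700., -361.,   25.])] [array([ 699., -365.,   25.]), array([ 543., -249.,   25.])]
plate/carrier [array([602.,  36.,  60.])] [array([603.,   4.,  60.])]
timer [array([ 383., -107.,   22.])] [array([ 381., -111.,   22.])]
mug [array([382., 404.,  45.])] [array([357., 425.,  45.])]
done [array([454., 234.,  42.])] [array([449., 230.,  42.])]
```

View pics/top_crop.png

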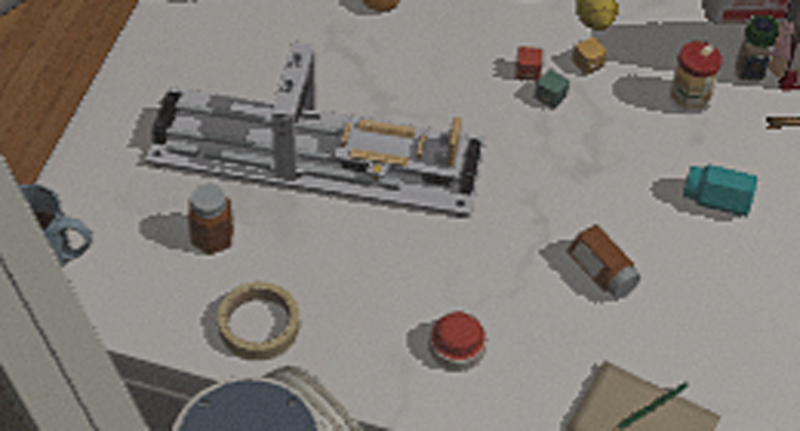

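View pics/side_crop.png

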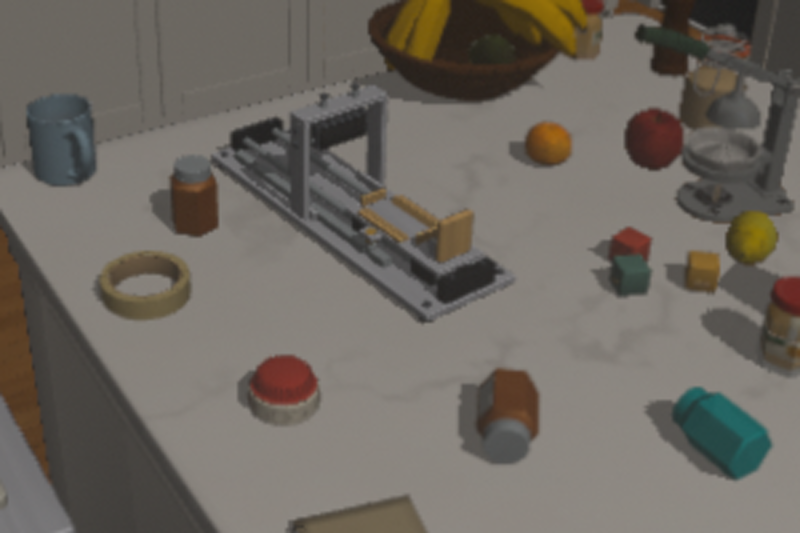

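The top crop shows the jar at crop px (603,262), lid to the lower right, with the label on its lower-left flat. The side crop shows it at (508,415). The jig runs right to left, and the turquoise jar is the look-alike. Next I'll fit the jar and jig poses to the masks.

```bash
cat > fit.py <<'E'
from h import *
from scipy.optimize import minimize
def box(x0,x1,y0,y1,z0,z1): return np.array([[x,y,z] for x in(x0,x1) for y in(y0,y1) for z in(z0,z1)],float)
a=np.radians(np.arange(0,360,60)); hexa=np.c_[np.cos(a),np.sin(a)]*28.87
b=np.radians(np.arange(0,360,15)); circ=np.c_[np.cos(b),np.sin(b)]*21
JAR=[np.array([[x,p,q] for x in(-42,22) for p,q in hexa]),np.array([[x,p,q] for x in(22,42) for p,q in circ])]
JIG=[box(-64,64,-125,300,0,16),box(-60,60,101,129,125,146),box(-60,-46,101,129,0,146),box(46,60,101,129,0,146),
 box(-33,33,-103,50,16,46),box(-23,23,-95,-85,46,98),box(-30,30,-125,-105,0,41),box(-30,30,280,300,0,41)]
def pose(m,p,z): 
    M=R.from_euler("z",p[2]).as_matrix(); return [q@M.T+[p[0],p[1],z] for q in m]
S=6
def render(c,parts):
    im=np.zeros((384*S,512*S),np.uint8)
    for q in parts:
        h=cv2.convexHull(((proj(c,q)+.5)*S).astype(np.float32)).astype(np.int32); cv2.fillConvexPoly(im,h,255)
    return cv2.resize(im,(512,384),interpolation=cv2.INTER_AREA)/255.
def fit(model,z,p0,cm):
    g=[(c,cv2.GaussianBlur(m.astype(float),(0,0),1)) for c,m in cm]
    f=lambda p:sum(((cv2.GaussianBlur(render(c,pose(model,p,z)),(0,0),1)-m)**2).sum() for c,m in g)
    best=None
    for d in((0,0),(15,0),(0,15)):
        x0=np.array(p0,float)+[d[0],d[1],0]
        r=minimize(f,x0,method="Nelder-Mead",options=dict(initial_simplex=x0+np.array([[0,0,0],[12,0,0],[0,12,0],[0,0,.15]]),xatol=.05,fatol=.02))
        if best is None or r.fun<best.fun: best=r
    return best.x,best.fun
E
cat > b.py <<'E'
from fit import *
from workcell import ctrl,cams
C={n:cams.get_image(n) for n in("top","side")}
def mask(n,t,px):
    l=[b for b in cams.cut_out(n,t) if np.hypot(*(np.array(b["rect"][:2])-px))<20]; return l[0]["pixels"]
mj=[(C["top"],mask("top","jar",(326,215))),(C["side"],mask("side","jar",(330,266)))]
def fill(m):
    cs,_=cv2.findContours(m.astype(np.uint8),cv2.RETR_EXTERNAL,cv2.CHAIN_APPROX_NONE);o=np.zeros(m.shape,np.uint8);cv2.drawContours(o,cs,-1,1,-1);return o>0
mg=[(C["top"],fill(mask("top","jig",(230,171))|mask("top","push_plate",(258,180)))),(C["side"],mask("side","jig",(276,184))|mask("side","carrier",(295,200)))]
a=at(C["top"],(130+590/3.077,130+240/3.077),25);l=at(C["top"],(130+622/3.077,130+280/3.077),25)
y0=np.arctan2(*(l-a)[1::-1]);print("yaw guess",y0)
for cm in(mj,mj[:1],mj[1:]): print("jar",fit(JAR,25,(545,-248,y0),cm))
J=fit(JAR,25,(545,-248,y0),mj)[0]
for cm in(mg,mg[:1],mg[1:]): print("jig",fit(JIG,0,(600,80,.1),cm))
G=fit(JIG,0,(600,80,.1),mg)[0]
np.save("G.npy",G)
o=ctrl.get_obs();print(o["t"]);print(R.from_rotvec(o["orientation"]).as_matrix().round(3))
out=[]
for n,(x,y,w,h) in dict(top=(170,135,170,100),side=(205,125,150,170)).items():
    s=4.7 if n=="top" else 3.5
    im=cv2.resize(C[n]["image"][y:y+h,x:x+w,::-1],None,fx=s,fy=s,interpolation=cv2.INTER_CUBIC)
    for q,col in [(v,(0,255,0)) for v in pose(JIG,G,0)]+[(v,(255,0,255)) for v in pose(JAR,J,25)]:
        hh=cv2.convexHull(((proj(C[n],q)+.5-[x,y])*s).astype(np.float32)).astype(np.int32);cv2.polylines(im,[hh],True,col,1)
    cv2.imwrite(f"pics/ov_{n}.png",im)
E
python3 b.py
```

```text
yaw guess -2.3251677486357756
jar (array([ 542.02209231, -248.04278408,   -2.23960381]), np.float64(30.77476508274353))
jar (array([ 543.77894664, -246.70215502,   -2.19566759]), np.float64(9.83817872723304))
jar (array([ 541.70803899, -248.89814406,   -2.26611619]), np.float64(19.06474726677562))
jig (array([6.25253525e+02, 6.48415719e+01, 1.08600456e-01]), np.float64(257.38386565945854))
jig (array([6.25703536e+02, 6.29408868e+01, 1.10765274e-01]), np.float64(87.45287642106364))
jig (array([6.25460616e+02, 6.63796290e+01, 1.04546607e-01]), np.float64(161.57097587724334))
1.3
[[-0.907  0.42  -0.   ]
 [ 0.42   0.907 -0.   ]
 [ 0.    -0.    -1.   ]]
```

View pics/ov_top.png

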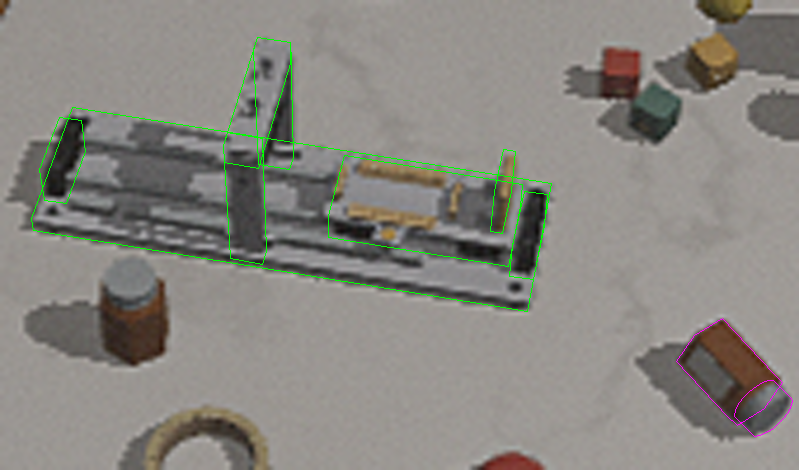

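View pics/ov_side.png

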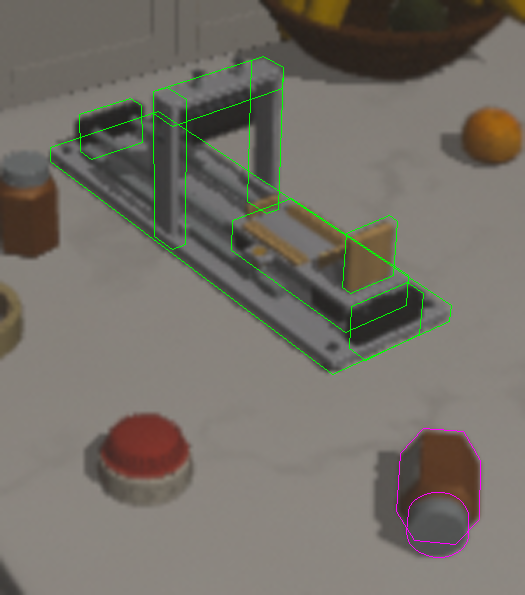

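The overlay matches in both views: jar at (542,-248) with yaw -128°, jig at (625,65) with yaw 6.2°. The label faces (-x,+y), so I'll roll the jar towards (0.78,-0.62). To do that I'll straddle it, with tool y along that direction.

Call:
{"api": "move_arm", "payload": {"steps": [[[0,0,0],1,0],[[0,0,0],1,0],[[0,0,0],1,0],[[0,0,0],1,0],[[0,0,0],1,0],[[0,0,0],1,0],[[0,0,0],1,0],[[0,0,0],1,0],[[0,0,0],1,0],[[0,0,0],1,0],[[0,0,0],1,0],[[0,0,0],1,0],[[0,0,0],1,0],[[0,0,0],1,0],[[0,0,0],1,0],[[0,0,0],1,0],[[0,0,0],1,0],[[0,0,0],1,0],[[0,0,0],1,0],[[0,0,0],1,0]]}}

```text
t: 2.97
ee_pos: [262.7, 567.1, 222.7]
orientation: [2.788, 1.448, -0.0]
ft_force: [-0.2, -0.2, 0.0]
width: 87.6
grasp_force: 0.0
```

Call:
{"api": "move_arm", "payload": {"steps": [[[-0.6,0.9,0],0.7,0],[[-0.6,0.9,0],0,0],[[-0.6,0.9,0],0,0],[[-0.6,0.9,0],0,0],[[-0.6,0.9,0],0,0],[[-0.6,0.9,0],0,0],[[-0.6,0.9,0],0,0],[[-0.6,0.9,0],0,0],[[-0.6,0.9,0],0,0],[[-0.6,0.9,0],0,0],[[-0.6,0.9,0],0,0],[[-0.6,0.9,0],0,0],[[-0.6,0.9,0],0,0],[[-0.6,0.9,0],0,0],[[-0.6,0.9,0],0,0],[[-0.6,0.9,0],0,0],[[-0.6,0.9,0],0,0],[[-0.6,0.9,0],0,0],[[-0.6,0.9,0],0,0],[[-0.6,0.9,0],0,0]]}}

```text
t: 4.63
ee_pos: [431.2, 51.8, 222.9]
orientation: [2.828, 1.368, 0.001]
ft_force: [0.0, 1.1, -0.6]
width: 87.6
grasp_force: 0.0
```

```bash
cat > w.py <<'E'
from h import *
import sys
from workcell import ctrl
o=ctrl.get_obs();M=R.from_rotvec(o["orientation"]).as_matrix()
ang=np.degrees(np.arctan2(M[1,1],M[0,1]))
tx,ty,tz,ta=map(float,sys.argv[1:5])   # target TCP xyz and tool-y world angle (deg)
T=R.from_euler("z",ta-ang,degrees=True).as_matrix()@M
d=np.array([tx,ty,tz])-o["ee_pos"]
print("t",o["t"],"pos",np.round(o["ee_pos"],1),"yang",round(ang,2),"w",round(o["width"],1),"gf",o["grasp_force"],"F",np.round(o["ft_force"],1),"q",np.round(o["qpos"],2))
print("tool z",M[:,2].round(3),"units now-axes",(M.T@d/25).round(2),"after-turn axes",(T.T@d/25).round(2),"turn",round(((ang-ta+180)%360-180)/5,2))
E
python3 w.py 545 -244 150 -38.3
```

```text
t 4.6333 pos [431.2  51.8 222.9] yang -38.36 w 87.6 gf 0.0 F [ 0.   1.1 -0.6] q [ 0.09  0.14  2.03 -0.    0.97  0.76]
tool z [ 0.001  0.    -1.   ] units now-axes [-6.46 10.91  2.92] after-turn axes [-6.47 10.9   2.92] turn -0.01
```

Call:
{"api": "move_arm", "payload": {"steps": [[[-0.54,0.91,0.24],0,0],[[-0.54,0.91,0.24],0,0],[[-0.54,0.91,0.24],0,0],[[-0.54,0.91,0.24],0,0],[[-0.54,0.91,0.24],0,0],[[-0.54,0.91,0.24],0,0],[[-0.54,0.91,0.24],0,0],[[-0.54,0.91,0.24],0,0],[[-0.54,0.91,0.24],0,0],[[-0.54,0.91,0.24],0,0],[[-0.54,0.91,0.24],0,0],[[-0.54,0.91,0.24],0,0],[[0,0,0],0,0],[[0,0,0],0,0]]}}

```text
t: 5.8
ee_pos: [544.4, -244.2, 150.1]
orientation: [-2.829, -1.366, 0.001]
ft_force: [-0.1, -0.1, -0.5]
width: 87.9
grasp_force: 0.0
```

```bash
python3 w.py 545.4 -244 9 -38.3
```

```text
t 5.8 pos [ 544.4 -244.2  150.1] yang -38.46 w 87.9 gf 0.0 F [-0.1 -0.1 -0.5] q [-0.44  0.47  1.74  0.    0.92  0.23]
tool z [-0.001  0.    -1.   ] units now-axes [0.03 0.03 5.65] after-turn axes [0.03 0.03 5.65] turn -0.03
```

Call:
{"api": "move_arm", "payload": {"steps": [[[0,0,0.8],0,0],[[0,0,0.8],0,0],[[0,0,0.8],0,0],[[0,0,0.8],0,0],[[0,0,0.8],0,0],[[0,0,0.8],0,0],[[0,0,0.6],0,0],[[0,0,0.2],0,0],[[0,0.25,0],0,0],[[0,0.2,0],0,0],[[0,0,0],0,0]]}}

```text
t: 6.72
ee_pos: [555.5, -251.2, 12.2]
orientation: [2.825, 1.367, 0.004]
ft_force: [-0.3, 0.4, 0.6]
width: 88.0
grasp_force: 0.0
```

Call:
{"api": "move_arm", "payload": {"steps": [[[0,0.1,0],0,0],[[0,0.05,0],0,0],[[0,0,0],0,0]]}}

```text
t: 6.97
ee_pos: [556.6, -252.8, 11.3]
orientation: [2.827, 1.368, 0.001]
ft_force: [0.2, 0.6, -0.0]
width: 87.6
grasp_force: 0.0
```

Call:
{"api": "move_arm", "payload": {"steps": [[[0,0.12,0],0,0],[[0,0.11,-0.13],0,0],[[0,0.11,-0.13],0,0],[[0,0.12,-0.13],0,0],[[0,0.13,-0.12],0,0],[[0,0.14,-0.11],0,0],[[0,0.15,-0.09],0,0],[[0,0.15,-0.08],0,0],[[0,0.16,-0.07],0,0],[[0,0,0],0,0],[[0,0,0],0,0]]}}

```text
t: 7.88
ee_pos: [579.9, -271.3, 32.2]
orientation: [2.828, 1.368, 0.0]
ft_force: [-0.4, -0.5, 0.1]
width: 87.5
grasp_force: 0.0
```

```bash
cat > look.py <<'E'
from fit import *
import sys
from workcell import ctrl,cams
tag=sys.argv[1]; P=np.array(list(map(float,sys.argv[2:5]))); o=[]
for n in("top","side"):
    c=cams.get_image(n);u,v=proj(c,P[None])[0].astype(int);u=max(40,min(u,471));v=max(35,min(v,348))
    im=c["image"][v-35:v+35,u-40:u+40,::-1]
    o.append(cv2.resize(im,(400,350),interpolation=cv2.INTER_CUBIC))
cv2.imwrite(f"pics/{tag}.png",np.hstack(o))
E
python3 look.py roll1 560 -262 25; python3 w.py 555 -252 9 -38.3
```

```text
t 7.9833 pos [ 579.4 -270.9   32. ] yang -38.36 w 87.8 gf 0.0 F [-0.7  0.3  0.4] q [-0.46  0.69  1.68  0.    0.76  0.21]
tool z [-0.  0. -1.] units now-axes [-0.01 -1.23  0.92] after-turn axes [-0.01 -1.23  0.92] turn -0.01
```

View pics/roll1.png

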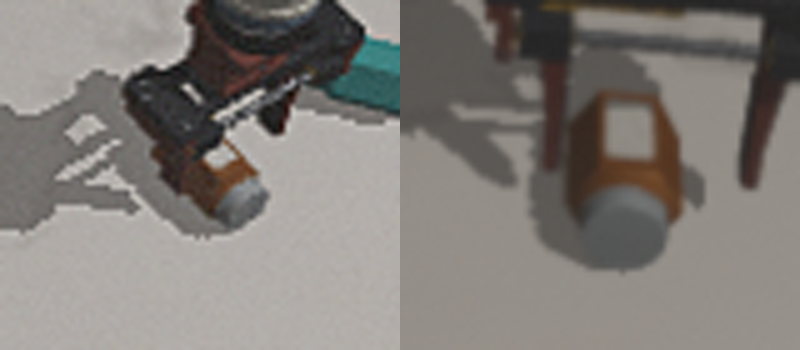

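The label now faces up; side crop, label at about (630,130). I'll refit the jar's pose from the side view.

```bash
python3 - <<'E'
from fit import *
from workcell import ctrl,cams
c=cams.get_image("side");px=proj(c,[[566,-267,25]])[0]
for b in cams.cut_out("side","jar"):
    print(b["p"],b["rect"],px)
    if np.hypot(*(np.array(b["rect"][:2])-px))<15:
        p,f=fit(JAR,25,(566,-267,-2.24),[(c,b["pixels"])]);print(p,f);break
print("grasp pt",p[0]-5*np.cos(p[2]),p[1]-5*np.sin(p[2]),"tool y ang",np.degrees(p[2])+90)
E
python3 w.py 570 -263 10 -38.3
```

```text
0.84 [408.7, 271.5, 37.6, 31.2] [342.37366058 267.01552531]
0.77 [344.1, 266.1, 24.6, 33.4] [342.37366058 267.01552531]
[ 566.70438736 -267.94751452   -2.2523112 ] 6.93525555346052
grasp pt 569.8542384987426 -264.0644181027237 tool y ang -39.047926026685104
t 8.0833 pos [ 579.3 -270.8   32. ] yang -38.35 w 88.1 gf 0.0 F [-0.   0.   0.2] q [-0.46  0.69  1.68 -0.    0.76  0.21]
tool z [-0.  0. -1.] units now-axes [ 0.02 -0.49  0.88] after-turn axes [ 0.02 -0.49  0.88] turn -0.01
```

Call:
{"api": "move_arm", "payload": {"steps": [[[0,-0.25,0],0.14,0],[[0.02,-0.24,0],0,0],[[0,0,0.4],0,0],[[0,0,0.4],0,0],[[0,0,0],0,0.1],[[0,0,0],0,0.25],[[0,0,0],0,0.4],[[0,0,0],0,1],[[0,0,0],0,1],[[0,0,0],0,1],[[0,0,0],0,1],[[0,0,0],0,1],[[0,0,0],0,1],[[0,0,0],0,1]]}}

```text
t: 9.25
ee_pos: [570.5, -263.1, 12.4]
orientation: [2.836, 1.351, 0.0]
ft_force: [1.7, 0.0, 0.2]
width: 56.7
grasp_force: 30.0
```

Call:
{"api": "move_arm", "payload": {"steps": [[[0,0,-0.3],0,1],[[0,0,-0.7],0,1],[[0,0,-0.7],0,1],[[0,0,-0.7],0,1],[[0,0,-0.7],0,1],[[0,0,-0.7],0,1],[[0,0,-0.7],-0.5,1],[[0,0,-0.7],-1,1],[[0,0,0],-1,1],[[0,0,0],-1,1],[[0,0,0],-1,1],[[0,0,0],-1,1],[[0,0,0],-1,1],[[0,0,0],-1,1],[[0,0,0],-1,1],[[0,0,0],-0.55,1],[[0,0,0],0,1]]}}

```text
t: 10.67
ee_pos: [569.8, -262.7, 142.2]
orientation: [-2.095, -2.339, 0.0]
ft_force: [-0.5, -0.7, -2.6]
width: 56.3
grasp_force: 30.0
```

```bash
python3 w.py 624.8 69.8 140 6.2
```

```text
t 10.6667 pos [ 569.8 -262.7  142.2] yang 6.29 w 56.3 gf 29.959504790604115 F [-0.5 -0.7 -2.6] q [-0.45  0.52  1.68 -0.    0.94 -0.56]
tool z [-0.001  0.    -1.   ] units now-axes [12.98  3.64  0.09] after-turn axes [12.99  3.62  0.09] turn 0.02
```

Call:
{"api": "move_arm", "payload": {"steps": [[[0.4,0.1,0],0,1],[[0.8,0.22,0],0,1],[[0.8,0.22,0],0,1],[[0.8,0.22,0],0,1],[[0.8,0.22,0],0,1],[[0.8,0.22,0],0,1],[[0.8,0.22,0],0,1],[[0.8,0.22,0],0,1],[[0.8,0.22,0],0,1],[[0.8,0.22,0],0,1],[[0.8,0.22,0],0,1],[[0.8,0.22,0],0,1],[[0.8,0.22,0],0,1],[[0.8,0.22,0],0,1],[[0.8,0.22,0],0,1],[[0.8,0.22,0],0,1],[[0.58,0.24,0],0,1],[[0,0,0],0,1],[[0,0,0],0,1]]}}

```text
t: 12.25
ee_pos: [625.7, 70.4, 142.1]
orientation: [-2.097, -2.339, 0.001]
ft_force: [-0.3, -1.3, -2.4]
width: 56.1
grasp_force: 30.0
```

```bash
python3 w.py 624.8 69.8 60 6.2
python3 - <<'E'
from fit import *
from workcell import ctrl,cams
o=ctrl.get_obs();tcp=o["ee_pos"];G=np.load("G.npy");out=[]
for n in("top","side"):
    c=cams.get_image(n)
    for b in cams.cut_out(n,"jar"):
        px=proj(c,[tcp+[0,-5,13]])[0]
        if np.hypot(*(np.array(b["rect"][:2])-px))<15: print(n,b["p"],fit(JAR,tcp[2]+12.6,(tcp[0],tcp[1]-5,-1.462),[(c,b["pixels"])]))
    u,v=proj(c,[[630,50,100]])[0].astype(int)
    s=5.7;w,h=70,100
    im=cv2.resize(c["image"][v-50:v+50,u-35:u+35,::-1],None,fx=s,fy=s,interpolation=cv2.INTER_CUBIC)
    out.append(im)
cv2.imwrite("pics/pre.png",np.hstack(out))
E
```

```text
t 12.25 pos [625.7  70.4 142.1] yang 6.26 w 56.1 gf 29.960427694022655 F [-0.3 -1.3 -2.4] q [ 0.09  0.53  1.67 -0.    0.94 -0.02]
tool z [-0. -0. -1.] units now-axes [-0.02 -0.04  3.28] after-turn axes [-0.02 -0.04  3.28] turn 0.01
top 0.54 (array([627.48060537,  59.29271508,  -1.28217803]), np.float64(196.95733510577944))
side 0.66 (array([635.41498728,  58.60420783,  -1.89261095]), np.float64(46.84733706415295))
```

View pics/pre.png

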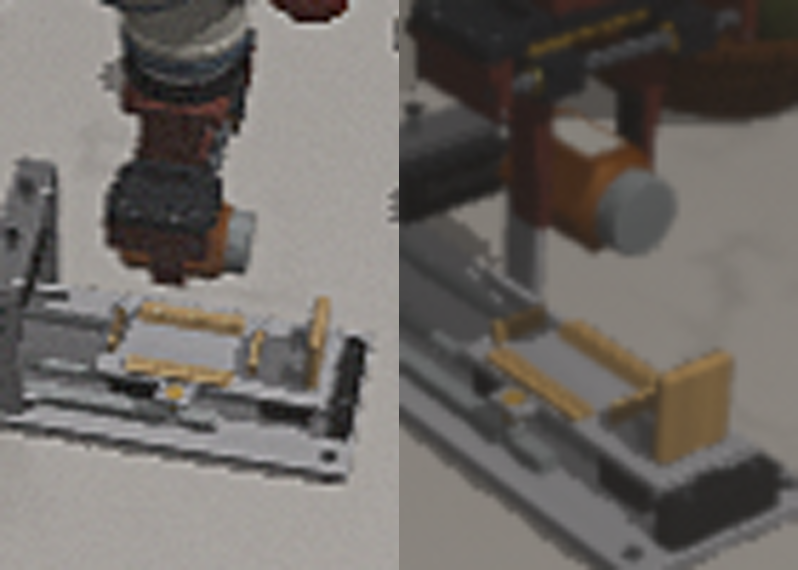

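The label stays up with the jar held over the cradle. The end bars show at tile px (117,328)/(256,352) in the top view and (120,325)/(241,402) in the side view. I'll cross-check the cradle centre from these and the lid end.

```bash
python3 - <<'E'
from fit import *
G=np.load("G.npy");M=R.from_euler("z",-G[2]).as_matrix()
for n,pts in dict(top=[(117,328),(256,352)],side=[(120,325),(241,402)]).items():
    c=np.load(n+"0.npy",allow_pickle=True).item();u,v=proj(c,[[630,50,100]])[0].astype(int)
    for z in(52,58): 
        q=[M@(at(c,((p[0]+.5)/5.7-.5+u-35,(p[1]+.5)/5.7-.5+v-50),z)-[G[0],G[1],0]) for p in pts]
        print(n,z,np.round(q,1).tolist(),"mid",((q[0]+q[1])/2).round(1))
c=np.load("side0.npy",allow_pickle=True).item();u,v=proj(c,[[630,50,100]])[0].astype(int)
# lid face centre at tile (240,212), height 142.1+12.6
q=at(c,((242+.5)/5.7-.5+u-35,212.5/5.7-.5+v-50),154.7);print("lid",q,M@(q-[G[0],G[1],0]))
E
```

```text
top 52 [[-0.3, 45.9, 52.0], [-1.8, -51.8, 52.0]] mid [-1. -3. 52.]
top 58 [[-5.2, 44.9, 58.0], [-6.7, -52.4, 58.0]] mid [-5.9 -3.8 58. ]
side 52 [[-3.4, 45.3, 52.0], [-0.1, -50.7, 52.0]] mid [-1.8 -2.7 52. ]
side 58 [[-9.7, 37.5, 58.0], [-6.4, -57.7, 58.0]] mid [ -8.1 -10.1  58. ]
lid [634.6165903   28.54071949 154.7       ] [  5.37336108 -37.10183113 154.7       ]
```

Call:
{"api": "move_arm", "payload": {"steps": [[[-0.06,-0.06,0.4],0,1],[[0,0,0.6],0,1],[[0,0,0.6],0,1],[[0,0,0.6],0,1],[[0,0,0.4],0,1],[[0,0,0.2],0,1],[[0,0,0.1],0,1],[[0,0,0],0,1]]}}

```text
t: 13.12
ee_pos: [624.3, 67.5, 69.2]
orientation: [-2.098, -2.337, 0.001]
ft_force: [-0.1, -0.2, -3.0]
width: 56.3
grasp_force: 30.0
```

Call:
{"api": "move_arm", "payload": {"steps": [[[0,0,0.08],0,1],[[0,0,0.08],0,1],[[0,0,0.08],0,1],[[0,0,0],0,1]]}}

```text
t: 13.45
ee_pos: [624.3, 67.8, 63.7]
orientation: [-2.098, -2.338, 0.0]
ft_force: [0.4, 0.7, -2.6]
width: 56.4
grasp_force: 30.0
```

Call:
{"api": "move_arm", "payload": {"steps": [[[0,0,0.06],0,1],[[0,0,0.06],0,1],[[0,0,0],0,1]]}}

```text
t: 13.7
ee_pos: [623.1, 67.7, 60.7]
orientation: [-2.097, -2.337, 0.003]
ft_force: [-6.4, 0.1, 3.6]
width: 55.9
grasp_force: 29.9
```

Call:
{"api": "move_arm", "payload": {"steps": [[[0,0,0.05],0,1],[[0,0,0.03],0,1],[[0,0,0],0,1]]}}

```text
t: 13.95
ee_pos: [622.3, 67.6, 59.2]
orientation: [-2.096, -2.336, 0.005]
ft_force: [-10.6, -0.7, 10.1]
width: 56.3
grasp_force: 29.9
```

```bash
python3 look.py seat 630 50 80;python3 w.py 624.8 69.8 60 6.2
```

```text
t 14.05 pos [622.3  67.6  59.3] yang 6.19 w 56.6 gf 29.92570538073778 F [-9.  -0.6 10. ] q [ 0.09  0.64  1.71 -0.    0.8  -0.02]
tool z [-0.004 -0.    -1.   ] units now-axes [ 0.08  0.11 -0.03] after-turn axes [ 0.08  0.11 -0.03] turn -0.0
```

View pics/seat.png

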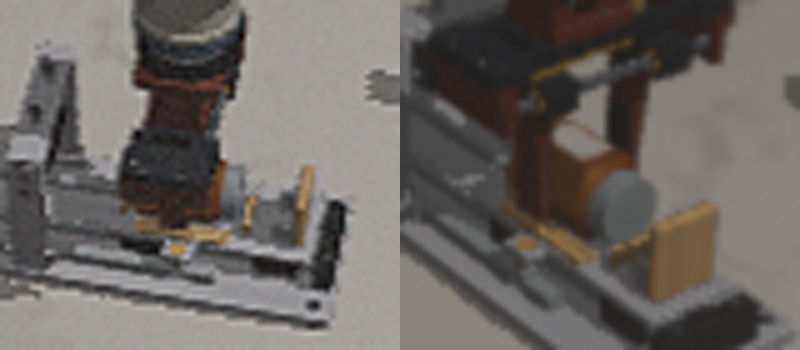

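Side force of -9 N: the +x cheek is pushing the jar towards -x, so I'll yield that way. Lengthwise the lid clears the end bar.

Call:
{"api": "move_arm", "payload": {"steps": [[[0,-0.1,0],0,1],[[0,0,0],0,1]]}}

```text
t: 14.22
ee_pos: [621.6, 67.5, 58.8]
orientation: [-2.098, -2.338, -0.0]
ft_force: [-1.9, 0.9, -1.0]
width: 56.4
grasp_force: 29.9
```

Call:
{"api": "move_arm", "payload": {"steps": [[[0,-0.04,0],0,1],[[0,0,0.03],0,1],[[0,0,0],0,1]]}}

```text
t: 14.47
ee_pos: [621.3, 67.4, 58.4]
orientation: [2.098, 2.338, 0.0]
ft_force: [-2.4, -0.2, 4.2]
width: 56.1
grasp_force: 30.0
```

Call:
{"api": "move_arm", "payload": {"steps": [[[0,0,0],0,0.33],[[0,0,0],0,0.3],[[0,0,0],0,0.25],[[0,0,0],0,0],[[0,0,0],0,0],[[0,0,0],0,0],[[0,0,0],0,0],[[0,0,0],0,0],[[0,0,0],0,0]]}}

```text
t: 15.22
ee_pos: [621.0, 67.4, 57.9]
orientation: [2.098, 2.338, 0.0]
ft_force: [-0.3, 0.0, -0.4]
width: 87.9
grasp_force: 0.0
```

Call:
{"api": "move_arm", "payload": {"steps": [[[0,0,-0.3],0,0],[[0,0,-0.6],0,0],[[0,0,-0.8],0,0],[[0,0,-0.8],0,0],[[0,0,-0.8],0,0],[[0,0,-0.3],0,0],[[-0.5,0,0],0,0.5],[[-1,0,0],0,1],[[-1,0,0],0,1],[[-1,0,0],0,1],[[-1,0,0],0,1],[[-1,0,0],0,1],[[-0.5,0,0],0,1],[[0,0,0],0,1],[[0,0,0],0,1]]}}

```text
t: 16.47
ee_pos: [636.6, -82.2, 147.0]
orientation: [-2.099, -2.335, 0.001]
ft_force: [-0.2, 0.5, -0.1]
width: 31.4
grasp_force: 0.0
```

```bash
python3 look.py placed 630 50 80
python3 - <<'E'
from fit import *
from workcell import cams
G=np.load("G.npy");M=R.from_euler("z",-G[2]).as_matrix();cm=[]
for n in("top","side"):
    c=cams.get_image(n);px=proj(c,[[625,65,71]])[0]
    for b in cams.cut_out(n,"jar"):
        if np.hypot(*(np.array(b["rect"][:2])-px))<15: cm.append((c,b["pixels"]));print(n,b["p"]);break
for k in [cm]+[[x] for x in cm]:
    p,f=fit(JAR,71,(625,65,-1.462),k);print(p,f,"local",(M@(np.array([p[0],p[1],0])-[G[0],G[1],0])).round(1),p[2]-G[2]+np.pi/2)
# push start: behind plate, 20 mm gap
q=R.from_euler("z",G[2]).as_matrix()@[-3,-125,0]+[G[0],G[1],0];print("pre-push",q)
E
python3 w.py 636.5 -59.5 70 6.2
```

```text
top 0.66
side 0.92
[623.81633072  62.39342819  -1.4729883 ] 11.682845713370325 local [-1.7 -2.3  0. ] -0.01079243360094062
[623.62265819  62.48046394  -1.40203266] 3.4571932813898902 local [-1.9 -2.2  0. ] 0.06016321531360669
[623.88105669  63.17989395  -1.49748502] 7.271961736819656 local [-1.5 -1.5  0. ] -0.035289146762321755
pre-push [635.819587   -59.74718491   0.        ]
t 16.7667 pos [637.2 -80.6 148. ] yang 6.28 w 7.2 gf 0.0 F [0.4 0.3 0.7] q [-0.14  0.53  1.64  0.    0.97 -0.25]
tool z [-0.  0. -1.] units now-axes [0.84 0.07 3.12] after-turn axes [0.84 0.06 3.12] turn 0.02
```

View pics/placed.png

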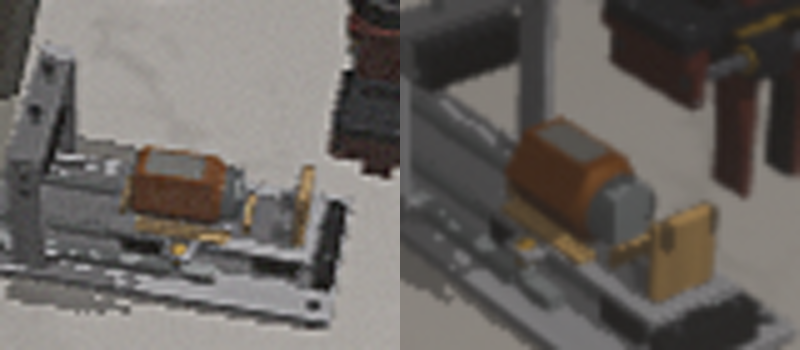

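The jar is seated with its label up. Next I'll lower the shut fingers behind the push plate and approach.

Call:
{"api": "move_arm", "payload": {"steps": [[[0,0,0.5],0,1],[[0,0,0.7],0,1],[[0,0,0.7],0,1],[[0,0,0.7],0,1],[[0,0,0.5],0,1],[[0.4,0,0],0,1],[[0.5,0,0],0,1],[[0.3,0,0],0,1],[[0,0,0],0,1],[[0,0,0],0,1]]}}

```text
t: 17.6
ee_pos: [634.6, -50.9, 71.5]
orientation: [2.095, 2.339, 0.002]
ft_force: [-0.2, 0.8, 0.1]
width: 0.2
grasp_force: 0.0
```

Call:
{"api": "move_arm", "payload": {"steps": [[[0.12,0,0],0,1],[[0.12,0,0],0,1],[[0,0,0],0,1]]}}

```text
t: 17.85
ee_pos: [633.4, -45.7, 70.8]
orientation: [2.098, 2.338, 0.001]
ft_force: [0.2, 0.3, -0.6]
width: 0.2
grasp_force: 0.0
```

Call:
{"api": "move_arm", "payload": {"steps": [[[0.06,0,0],0,1],[[0.06,0,0],0,1],[[0,0,0],0,1]]}}

```text
t: 18.1
ee_pos: [633.2, -43.9, 70.6]
orientation: [2.097, 2.337, -0.001]
ft_force: [0.1, -4.4, 0.8]
width: 0.6
grasp_force: 2.2
```

Call:
{"api": "move_arm", "payload": {"steps": [[[0.15,0,0],0,1],[[0.25,0,0],0,1],[[0.3,0,0],0,1],[[0.3,0,0],0,1],[[0.3,0,0],0,1],[[0.3,0,0],0,1],[[0.3,0,0],0,1],[[0.3,0,0],0,1],[[0.3,0,0],0,1],[[0.3,0,0],0,1],[[0.3,0,0],0,1],[[0.3,0,0],0,1],[[0.3,0,0],0,1],[[0.3,0,0],0,1],[[0.2,0,0],0,1],[[0.1,0,0],0,1],[[0,0,0],0,1]]}}

```text
t: 19.52
ee_pos: [621.0, 65.2, 70.2]
orientation: [-2.097, -2.338, -0.0]
ft_force: [0.2, -0.1, -0.4]
width: 0.2
grasp_force: 0.0
```

```bash
python3 w.py 620.8 70.2 70.6 6.2
```

```text
t 19.5167 pos [621.   65.2  70.2] yang 6.23 w 0.2 gf 0.0 F [ 0.2 -0.1 -0.4] q [ 0.09  0.62  1.71  0.    0.81 -0.02]
tool z [-0.     0.001 -1.   ] units now-axes [ 0.2   0.01 -0.02] after-turn axes [ 0.2   0.01 -0.02] turn 0.01
```

Call:
{"api": "move_arm", "payload": {"steps": [[[0.06,0,0],0,1],[[0.04,0,0],0,1],[[0,0,0],0,1]]}}

```text
t: 19.77
ee_pos: [620.8, 66.6, 70.2]
orientation: [-2.098, -2.338, 0.0]
ft_force: [0.0, -1.1, -0.4]
width: 0.6
grasp_force: 0.0
```

Call:
{"api": "move_arm", "payload": {"steps": [[[0.04,0,0],0,1],[[0.03,0,0],0,1],[[0,0,0],0,1]]}}

```text
t: 20.02
ee_pos: [620.8, 68.1, 70.3]
orientation: [-2.098, -2.338, 0.0]
ft_force: [-0.6, -0.5, 0.4]
width: 0.1
grasp_force: 0.0
```

Call:
{"api": "move_arm", "payload": {"steps": [[[0.04,0,0],0,1],[[0,0,0],0,1]]}}

```text
t: 20.18
ee_pos: [620.9, 69.3, 70.5]
orientation: [-2.098, -2.338, -0.0]
ft_force: [-0.6, -0.2, 0.4]
width: 0.7
grasp_force: 0.0
```

```bash
cat > car.py <<'E'
from fit import *
from workcell import cams
import sys
G=np.load("G.npy");M=R.from_euler("z",-G[2]).as_matrix();cm=[]
ctr=np.array([*(M.T@[0,115,0])[:2]+G[:2],71])
for n in("top","side"):
    c=cams.get_image(n)
    # push plate: tan pixels vs start picture
    c0=np.load(n+"0.npy",allow_pickle=True).item()
    for cc,nm,y in((c0,"start",0),(c,"now",115)):
        px=proj(cc,[np.r_[(M.T@[0,y-95,0])[:2]+G[:2],72]])[0]
        hsv=cv2.cvtColor(cc["image"],cv2.COLOR_RGB2HSV);t=((hsv[...,0]>10)&(hsv[...,0]<25)&(hsv[...,1]>90)&(hsv[...,2]>90))
        yy,xx=np.nonzero(t);k=np.hypot(xx-px[0],yy-px[1])<14
        print(n,nm,k.sum(),"pred",px.round(1),"tan",xx[k].mean().round(1),yy[k].mean().round(1))
    for b in cams.cut_out(n,"push_plate")+cams.cut_out(n,"carrier"): print(n,round(b["p"],2),b["rect"])
if len(sys.argv)>1:
    import subprocess;subprocess.run(["python3","look.py",sys.argv[1],*map(str,ctr)])
E
python3 car.py pressed; python3 w.py 620.8 70.2 70.6 6.2
```

```text
top start 26 pred [277.8 175.5] tan 275.0 174.6
top now 11 pred [248.6 170.8] tan 244.8 173.5
top 0.52 [228.7, 175.8, 43.2, 17.0]
top 0.62 [278.4, 240.3, 17.5, 16.6]
top 0.57 [230.3, 177.8, 40.5, 16.3]
side start 200 pred [311.4 198. ] tan 309.0 197.1
side now 63 pred [285.9 181.1] tan 281.1 182.8
side 0.95 [276.4, 184.9, 41.9, 23.9]
side 0.46 [246.1, 256.1, 26.4, 29.3]
side 0.69 [273.9, 187.1, 44.5, 22.9]
t 20.5833 pos [620.8  69.1  70.4] yang 6.19 w 0.1 gf 0.0 F [-1.2 -0.2 -0.7] q [ 0.09  0.62  1.71  0.    0.81 -0.02]
tool z [-0.  0. -1.] units now-axes [ 0.04  0.   -0.01] after-turn axes [ 0.04  0.   -0.01] turn -0.0
```

View pics/pressed.png

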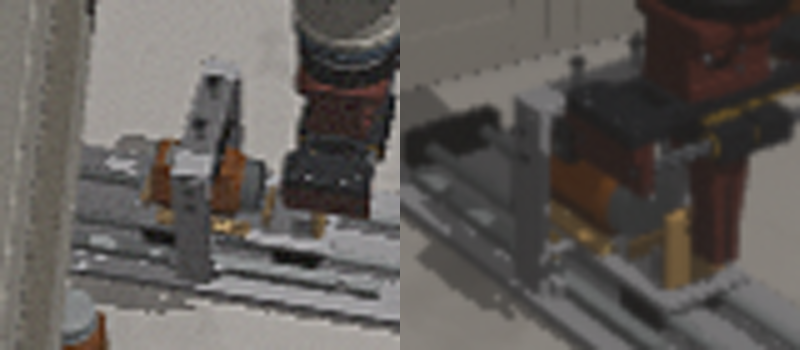

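The jar is under the roller with no contact force, so the carrier has probably clicked in. I'll back off and measure its travel unoccluded.

Call:
{"api": "move_arm", "payload": {"steps": [[[-0.5,0,0],0,1],[[-0.8,0,0],0,1],[[-0.5,0,-0.6],0,1],[[-0.8,0,-0.8],0,1],[[-0.8,0,-0.8],0,1],[[-0.8,0,-0.8],0,1],[[-0.8,0,-0.8],0,1],[[-0.8,0,0],0,1],[[-0.8,0,0],0,1],[[-0.8,0,0],0,1],[[0,0,0],0,1]]}}

```text
t: 21.5
ee_pos: [641.0, -118.9, 165.8]
orientation: [2.1, 2.334, -0.0]
ft_force: [-0.1, 0.3, 0.1]
width: 0.4
grasp_force: 0.0
```

```bash
cat > trav.py <<'E'
# track push plate / rear deck patch from start picture to now: predict start->now pixel map for travel s, best NCC
from fit import *
from workcell import cams
G=np.load("G.npy");M=R.from_euler("z",G[2]).as_matrix()
for n in("top","side"):
    c0=np.load(n+"0.npy",allow_pickle=True).item();c=cams.get_image(n)
    W=lambda p:p@M.T+[G[0],G[1],0]
    res={}
    for nm,pts in dict(rearface=[(x,-95,z) for x in np.arange(-21,22,1.) for z in np.arange(52,97,1.)],
                       topedge=[(x,y,98) for x in np.arange(-21,22,1.) for y in np.arange(-103,-77,1.)]).items():
        P=np.array(pts);a=c0["image"].astype(np.float32).mean(2) if 0 else c0["image"].astype(np.float32)
        u=proj(c0,W(P)).astype(np.float32);A=cv2.remap(a,u[:,None,0].copy(),u[:,None,1].copy(),cv2.INTER_LINEAR)
        best=[]
        for s in np.arange(100,128,.5):
            v=proj(c,W(P+[0,s,0])).astype(np.float32);B=cv2.remap(c["image"].astype(np.float32),v[:,None,0].copy(),v[:,None,1].copy(),cv2.INTER_LINEAR)
            best.append((np.corrcoef(A.ravel(),B.ravel())[0,1],s))
        best.sort(reverse=True);print(n,nm,[(round(float(k),3),float(s)) for k,s in best[:3]])
E
python3 trav.py; python3 look.py final 612 179 71
```

```text
top rearface [(0.938, 120.0), (0.936, 119.5), (0.934, 120.5)]
top topedge [(0.687, 113.5), (0.684, 113.0), (0.683, 114.0)]
side rearface [(0.966, 118.5), (0.966, 118.0), (0.963, 119.0)]
side topedge [(0.534, 110.5), (0.534, 110.0), (0.533, 111.0)]
```

View pics/final.png

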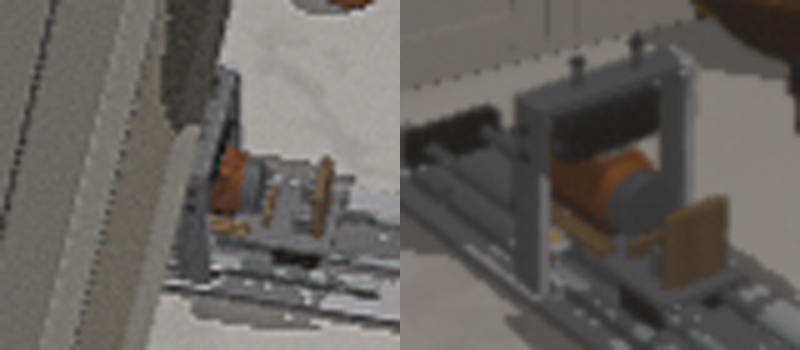

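The jar is under the roller and the carrier is near the station. I'll measure travel with illumination-invariant chroma (a shadow is on the plate).

```bash
cat > tr2.py <<'E'
from fit import *
from workcell import cams
G=np.load("G.npy");PL=[box(-23,23,-95,-85,54,98)]
def tan(im):
    f=cv2.GaussianBlur(im.astype(np.float32),(0,0),.6);return np.clip((1-f[...,2]/(f[...,0]+1)-.15)/.3,0,1)
for n in("top","side"):
    r=[]
    for c,s0 in((np.load(n+"0.npy",allow_pickle=True).item(),0),(cams.get_image(n),115)):
        T=tan(c["image"])
        Q=lambda s,dx:pose([PL[0]+[dx,s,0]],G,0)
        big=render(c,pose([box(-27,27,-99+s0,-80+s0,60,104)],G,0))>0
        f=lambda p:((0.05+p[2]*cv2.GaussianBlur(render(c,Q(p[0],p[1])),(0,0),.8)-T)[big]**2).sum()
        b=None
        for d in(-3,0,3):
            x=np.array([s0+d,0,.9]);m=minimize(f,x,method="Nelder-Mead",options=dict(initial_simplex=x+np.array([[0,0,0],[4,0,0],[0,4,0],[0,0,-.3]])))
            if b is None or m.fun<b.fun:b=m
        r.append(b.x);print(n,s0,b.x.round(2),round(b.fun,2),big.sum())
    print(n,"travel",r[1][0]-r[0][0])
E
python3 tr2.py; python3 w.py 622.4 55 70.6 6.2
```

```text
top 0 [-3.16 -6.28  0.57] 3.53 125
top 115 [112.21  -5.59   0.48] 3.8 131
top travel 115.3700273889431
side 0 [-5.37 -9.65  0.9 ] 15.09 352
side 115 [107.08 -11.71   0.72] 6.93 323
side travel 112.44762942319619
t 21.8 pos [ 640.6 -114.   165.3] yang 6.25 w 0.5 gf 0.0 F [-1.   0.3 -0.5] q [-0.19  0.53  1.61  0.    1.01 -0.3 ]
tool z [-0.  0. -1.] units now-axes [6.8  0.01 3.79] after-turn axes [6.8  0.01 3.79] turn 0.01
```

Call:
{"api": "move_arm", "payload": {"steps": [[[0.2,0,0.9],0,1],[[0.6,0,0.9],0,1],[[0.6,0,0.9],0,1],[[0.7,0,0.9],0,1],[[0.8,0,0.2],0,1],[[0.8,0,0],0,1],[[0.8,0,0],0,1],[[0.8,0,0],0,1],[[0.8,0,0],0,1],[[0.7,0,0],0,1],[[0.3,0,0],0,1],[[0,0,0],0,1],[[0,0,0],0,1]]}}

```text
t: 22.88
ee_pos: [621.6, 62.0, 70.5]
orientation: [2.096, 2.34, -0.0]
ft_force: [0.4, -0.4, 0.8]
width: 0.4
grasp_force: 0.0
```

```bash
python3 w.py 620.8 69.5 70.6 6.2
```

```text
t 22.8833 pos [621.6  62.   70.5] yang 6.29 w 0.4 gf 0.0 F [ 0.4 -0.4  0.8] q [ 0.08  0.62  1.71 -0.    0.81 -0.03]
tool z [ 0. -0. -1.] units now-axes [ 0.3   0.   -0.01] after-turn axes [ 0.3   0.   -0.01] turn 0.02
```

Call:
{"api": "move_arm", "payload": {"steps": [[[0.1,0,0],0,1],[[0.1,0,0],0,1],[[0.1,0,0],0,1],[[0,0,0],0,1],[[0,0,0],0,1]]}}

```text
t: 23.3
ee_pos: [620.8, 68.9, 70.4]
orientation: [2.099, 2.338, -0.0]
ft_force: [-0.8, -0.7, -0.5]
width: 0.3
grasp_force: 0.0
```

Call:
{"api": "move_arm", "payload": {"steps": [[[0.03,0,0],0,1],[[0,0,0],0,1]]}}

```text
t: 23.47
ee_pos: [620.7, 69.8, 70.4]
orientation: [-2.098, -2.338, 0.0]
ft_force: [-0.1, -0.5, 0.9]
width: 0.4
grasp_force: 0.0
```

Call:
{"api": "move_arm", "payload": {"steps": [[[0.03,0,0],0,1],[[0,0,0],0,1]]}}

```text
t: 23.63
ee_pos: [620.7, 70.3, 70.4]
orientation: [2.098, 2.338, -0.001]
ft_force: [0.3, -1.8, 0.2]
width: 0.7
grasp_force: 1.1
```

Call:
{"api": "move_arm", "payload": {"steps": [[[0.03,0,0],0,1],[[0,0,0],0,1]]}}

```text
t: 23.8
ee_pos: [620.6, 70.6, 70.4]
orientation: [2.097, 2.338, -0.001]
ft_force: [0.4, -5.0, -0.2]
width: 0.4
grasp_force: 2.7
```

Contact force rises stiffly at 115 mm of travel, the same as at the load station, so the carrier is in its slot. I'll back off and hand in.

Call:
{"api": "move_arm", "payload": {"steps": [[[-0.3,0,0],0,1],[[-0.8,0,0],0,1],[[-0.8,0,0],0,1],[[-0.8,0,-0.8],0,1],[[-0.8,0,-0.8],0,1],[[-0.8,0,-0.8],0,1],[[-0.8,0,-0.8],0,1],[[0,0,0],0,1],[[0,0,0],0,1]]}}

```text
t: 24.55
ee_pos: [635.0, -56.3, 151.5]
orientation: [2.099, 2.335, 0.003]
ft_force: [0.4, -0.1, -0.6]
width: 0.3
grasp_force: 0.0
```

```bash
python3 tr2.py | grep trav; python3 -c "
from workcell import ctrl
print(ctrl.close_job())"
```

```text
top travel 115.1615611559267
side travel 112.74464565349044
the job is handed in; nothing more can be done
None
```

The job is handed in: the jar was laid label up in the cradle, and the carrier was pushed about 115 mm to the pressing station; the slot's stiff resistance there showed it clicked in, though one camera read 113 mm.

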